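# Roll the mill roll up its cradle and lock it

## Task

With a fingertip behind it, push the steel roll slowly up the sloping cradle until it drops into the shallow seat against the stop at the top, without letting it run away or roll back off the foot. Then push the keeper bar fully home across the channel so that the roll is locked in. Only push: do not lift or carry the roll, and leave everything else on the bench where it is.

Things in the scene. Friction and masses are not known exactly. Their poses are not given: they have to be found in the camera images.
- ramp: Fixed cradle: aluminium channel, 100 mm over all; sloping rails 84 mm apart inside, tops 22 mm (foot) to 48 mm (stop) above the bench. Origin: on the bench, mid channel. Own x uphill along the channel, y to the keeper's side, z up. Level lead-in x -150 to -70 mm, deck 10 mm high, open at the foot: a roll let go on the slope runs off there. Slope of 6 degrees x -70 to +70, deck 10 to 24.7 mm high; then seat and stop.
- seat (a point): Middle of the seat's deck, cradle x = +86 mm. The seat is level, from x = +70 to +102 mm, deck 21.7 mm above the bench, 3 mm below the top of the slope. At its uphill end stands the stop, a dark steel plate 20 mm thick across the channel, face at x = +102 mm, top 72 mm above the bench.
- roll: Plain polished, lightly oiled steel roll: a cylinder 40 mm in diameter, 80 mm long, about 0.5 kg, lying across the lead-in, free to roll. Origin: its centre; own y is its axis (along the cradle's y); x and z turn with it. Push with the finger reaching below its mid-height: a higher tip rides up on it. Seated, its centre is at cradle x = +82 mm (1.5 mm of play downhill), 41.7 mm above the bench.
- keeper (a joint): How far the steel keeper bar has been pushed in, in m: 0 is drawn out (clear of the channel), 0.040 is fully home, its 10 mm square bar then lying across the channel behind the seated roll. Slides towards the cradle's -y; needs about 2 N and stays where it is left.
- keeper_push (a point): Centre of the outer face of the keeper's upright push plate, at cradle x = +50 mm, 60 mm above the bench, 104 mm to the cradle's +y when drawn out, 64 mm when home. The plate is 30 mm wide (along cradle x), 8 mm thick, from 33 to 73 mm above the bench; push on this outer face towards the cradle's -y.
- jar: Bystander: glass jar, 60 mm in diameter, 75 mm high, beyond the cradle. Origin: centre of its underside.
- spare: Bystander: shorter, thinner roll standing on end, 34 mm in diameter, 55 mm high, beyond the cradle. Origin: centre of its underside.
- block: Bystander: steel bench block 70 x 70 x 25 mm on the robot's side of the cradle. Origin: centre of its underside.
- driver: Bystander: screwdriver 160 mm long, lying on the robot's side of the cradle near its foot; own x along it. Origin: middle of its underside.
- bottle: Bystander: dark plastic bottle, 60 mm in diameter, 150 mm high, behind the stop. Origin: centre of its underside.
- hammer: Bystander: hammer 220 mm long, lying at the left; own x along it. Origin: middle of its underside.
- pot: Bystander: steel pot of hand tools, 72 mm in diameter, tools up to 140 mm high, at the right. Origin: centre of its underside.
There are look-alikes about, which are no part of the job. What is shaped like the roll but blue, orange or red is not meant.

How it is judged:
On the way, in this order (a step that is already met when the one before it is completed fails the run):
1. the roll is on the lower half of the slope, pushed by the fingers (x of roll in the frame of ramp between -0.05 and 0.01 m and contact force between the fingers and roll above 0.05 N), for 0.05 s.
2. the roll is on the upper part of the slope, still pushed by the fingers (x of roll in the frame of ramp between 0.02 and 0.068 m and contact force between the fingers and roll above 0.05 N), for 0.05 s.
3. the roll lies in the seat against the stop (x of roll in the frame of ramp between 0.078 and 0.086 m and z of roll in the frame of ramp between 0.038 and 0.0445 m and angle between the y axis of roll and the y axis of ramp, either way round below 0.06 rad and linear speed of roll below 0.03 m/s), for 0.2 s.
4. the keeper is pushed home (value of joint keeper above 0.036 m), for 0.2 s.
At the end, for the whole second after the job is handed in: The roll lies still in the seat against the stop (centre within 4 mm of its seated place along the cradle, axis within 3.4 degrees of straight across) and the keeper is at least 36 of 40 mm in (all of step 3 and value of joint keeper above 0.036 m); the robot touches nothing.
It fails at once if the roll is lifted or carried (more than about 15 mm off the deck) (z of roll in the frame of ramp above 0.062 m or (x of roll in the frame of ramp below 0 m and z of roll in the frame of ramp above 0.053 m) or (x of roll in the frame of ramp below -0.07 m and z of roll in the frame of ramp above 0.046 m)).
It fails at once if the roll rolls back off the foot of the cradle (x of roll in the frame of ramp below -0.145 m).
It fails at once if the roll runs away (faster than 0.4 m/s) (linear speed of roll above 0.4 m/s).
It fails at once if the keeper is pushed in before the roll is past it (value of joint keeper above 0.02 m and x of roll in the frame of ramp below 0.07 m).
It fails at once if something else on the bench is moved (more than 20 mm) (distance of any of jar, spare, block, driver, bottle, hammer, pot from where it was at the start of the episode above 0.02 m).
It also fails if it takes over 48 s, if anything falls off the work surface, if the arm or the gripper's body presses on something with over 40 N, if the wrist force passes 120 N, or if a joint passes its speed limit or range.

## Robot

A 6-joint arm with a two-finger parallel gripper is mounted at the origin on the work surface. World frame = base frame: x ahead of the robot, y to its left, z up, the work surface at z = 0. Lengths are in m, angles in rad, forces in N, time in s.
With the tool pointing down it reaches from about 0.35 to 0.85 m from the base axis. Payload 8.1 kg.
Tool frame: the origin (TCP) lies at the very end of the fingers, on their centre line; the grasp point (between the pads) lies 19 mm behind it; z points along the fingers, y is the line along which they close (so a half turn about z gives the same grasp; the last joint's range is limited). The gripper opens to 93 mm and grips with 3 to 60 N. Pads are 15 mm wide; open, the fingers measure 128 mm over their backs; the gripper's body (75 mm by 188 mm) begins 65 mm behind the grasp point.
Start: joints at [-1.322, 0.13, 1.488, -0, 1.523, -0.085], TCP at [0.197, -0.567, 0.219] pointing down, gripper open.
Joint ranges: [-2.96, 2.96], [-0.89, 2.26], [0.02, 2.5], [-1.34, 4.48], [0, 2.73], [-2.66, 2.66]. Speed limits (rad/s): [2.39, 2.39, 2.79, 3.14, 3.14, 3.14].

## Interface

Orientations are given as a rotation vector (axis times angle).
In Python, from plant import read_state, eyes, workorder gives the robot as it stands. The module is installed in compiled form; this text tells all that it offers.
- The arm moves only by the tool play_rows, never from a script. Its argument "targets" is one flat list of numbers, 4 for each row, row after row: the shift along the tool's x, y, z in cm, then the turn about the tool's z in degrees. In form: [dx, dy, dz, roll, dx, dy, dz, roll, ...]. A call has 1 to 8 rows; each row is the pose to reach, as a shift and turn from the pose commanded when the call began, along the tool's axes at that moment; what a row does not reach only later rows make up. A row lasts 1/12 s, in which the tool goes at most 41.7 mm and 7.16 degrees, less where a joint would pass 70% of its speed; a pose out of reach is approached as far as the arm can. A call with a gripper value outside its range is refused whole. "grip" is the finger opening in cm, from 0 to 9.3, set as the call begins (left out, the last holds). The fingers move at their own pace and stop on an object; "grip_force" is the grip in N (left out, the last holds). Time passes only in rows, so rows that repeat a pose let the fingers close. It gives the time, the measured TCP pose, the force, the opening and the grip force at its end, in the units of the state.
- read_state(): the state, without advancing time (a new reading comes with each control period).
- eyes.read_camera(name): name is "scene" or "top" or "wrist"; returns a dict with "image" (420x560x3 uint8, red, green, blue), "vfov" (degrees; the focal length in pixels is half the picture's height over the tangent of half this angle, whatever the lens; pixels are square), "cx", "cy" (the principal point, pixels), "cam_to_world" (4x4, takes a point from camera to world coordinates); the wrist camera has in their place "T_tool_cam" (4x4, takes a point from camera to tool coordinates, whose origin is the TCP and whose axes are the flange's). Camera axes: x right, y up, looking along -z (the intrinsics and any distortion apply to the point x, -y, -z); pixel columns grow to the right and rows downward; lengths in m; the calibration is good to about 2 mm. The wrist camera is an equidistant fisheye: a pixel r from the principal point sees the ray r / f radians off the axis. A picture is of the moment at which its call begins: read the wrist's pose just before it. There is no depth.
- workorder.close_job(): hands the job in; it is judged then, once.
The state is a dict: "t": time; "q": joint angles; "dq": joint speeds; "joint_torque": joint torques, N m; "tool_pos": TCP position; "orientation": TCP orientation; "force": force on the tool from outside, world axes, zero at the start; "wrist_torque": the same for the moment, N m; "opening": finger opening in m; "gripper_force": force on a finger pad.
Only numpy, scipy, OpenCV 4.12 (cv2) and the standard library are available. Lean on these libraries where they do the work, as an engineer would, in place of code of your own. Each camera call takes 0.05 s, during which the arm holds its last target. There are 200 camera calls.

## Working session

There is one attempt and no reset: what is moved stays moved. The work goes in short steps, Python scripts to look and compute and a tool call to move; the robot and the scene stay as the last step left them, time stands still between calls to the robot, and variables do not carry over. Pictures are saved under pics/ and viewed, at most 12 in all, crops included, and the job is handed in when it is done.

Besides the shell and the picture viewer there is one more tool, called after "Emit:" as a command line: name --argument value ..., lists and objects as JSON in quotes. play_rows: Moves the arm, as the interface text tells. Its arguments: {"type":"object","properties":{"targets":{"type":"array"},"grip":{"type":"number"},"grip_force":{"type":"number"}},"required":["targets"]}

```bash
mkdir -p pics; cat > h.py <<'E'
import numpy as np, cv2
from scipy.spatial.transform import Rotation as R
from plant import read_state, eyes, workorder
def ray(c,u,v):
    f=c['image'].shape[0]/2/np.tan(np.radians(c['vfov'])/2)
    d=np.array([(u-c['cx'])/f,-(v-c['cy'])/f,-1.]); T=np.array(c['cam_to_world'])
    return T[:3,3],T[:3,:3]@d
def onz(c,u,v,z):
    o,d=ray(c,u,v); return o+d*(z-o[2])/d[2]
def proj(c,p):
    f=c['image'].shape[0]/2/np.tan(np.radians(c['vfov'])/2); T=np.array(c['cam_to_world'])
    q=T[:3,:3].T@(np.array(p)-T[:3,3]); return c['cx']+f*q[0]/-q[2], c['cy']+f*q[1]/q[2]
E
python3 - <<'E'
from h import *
s=read_state(); print({k:np.round(v,3).tolist() for k,v in s.items()})
for n in ('scene','top'):
    c=eyes.read_camera(n); cv2.imwrite(f'pics/{n}0.png',c['image'][:,:,::-1]); print(n,{k:(np.round(v,3).tolist()) for k,v in c.items() if k!='image'})
E
```

```text
{'t': 0.0, 'q': [-1.322, 0.131, 1.489, 0.0, 1.523, -0.085], 'dq': [0.001, -0.001, -0.001, -0.0, -0.002, -0.001], 'joint_torque': [0.0, -55.984, -49.175, 0.077, 0.036, -0.0], 'tool_pos': [0.196, -0.566, 0.218], 'orientation': [-3.096, -0.522, 0.0], 'force': [0.455, 0.374, -1.874], 'wrist_torque': [0.047, -0.042, -0.042], 'gripper_force': 0.0, 'opening': 0.093}
scene {'vfov': 47.979, 'cx': 279.479, 'cy': 203.628, 'cam_to_world': [[0.679, -0.45, 0.58, 1.305], [0.734, 0.412, -0.54, -0.665], [0.004, 0.792, 0.61, 0.848], [0.0, 0.0, 0.0, 1.0]]}
top {'vfov': 47.004, 'cx': 275.102, 'cy': 218.719, 'cam_to_world': [[0.005, 0.981, -0.195, 0.318], [-1.0, 0.001, -0.018, 0.002], [-0.017, 0.195, 0.981, 1.442], [0.0, 0.0, 0.0, 1.0]]}
```

View pics/scene0.png

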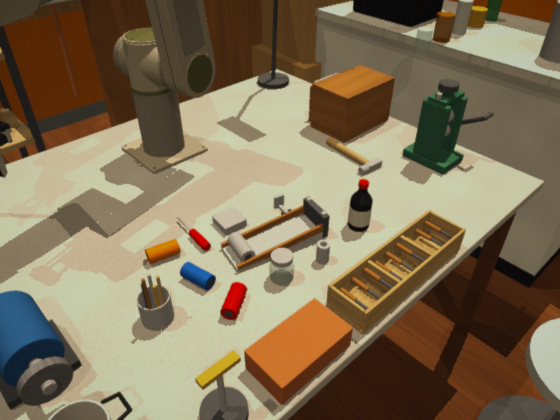

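View pics/top0.png

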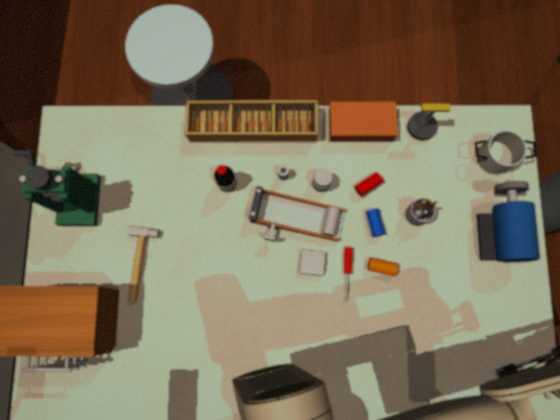

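The scene view shows the cradle with the roll at (240,246), the stop at (316,213) and the keeper at (282,202). In the top view the foot with the roll is at (332,220), the stop at (258,205) and the keeper plate at (271,232), on the robot's side. Next I'll enlarge both.

```bash
python3 - <<'E'
import cv2,numpy as np
t=cv2.imread('pics/top0.png')[175:255,235:360]; s=cv2.imread('pics/scene0.png')[180:280,210:340]
t=cv2.resize(t,None,fx=6,fy=6,interpolation=2)
cv2.imwrite('pics/tc.png',t)
cv2.imwrite('pics/sc.png',cv2.resize(s,None,fx=6,fy=6,interpolation=2))
E
```

```text
(no output)
```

View pics/tc.png

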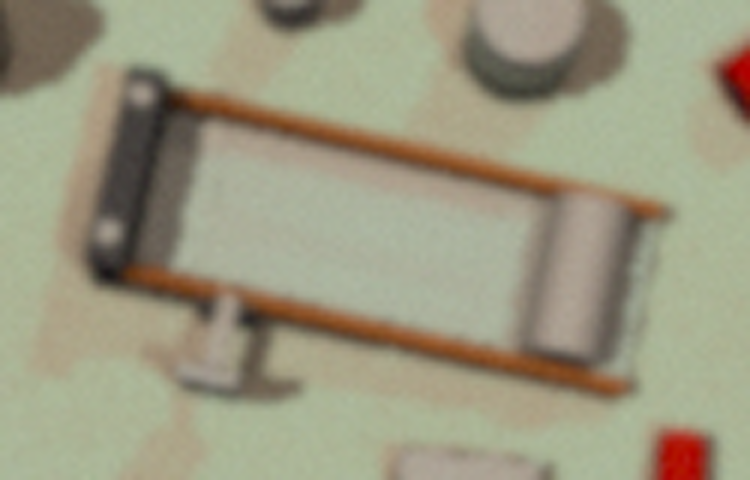

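View pics/sc.png

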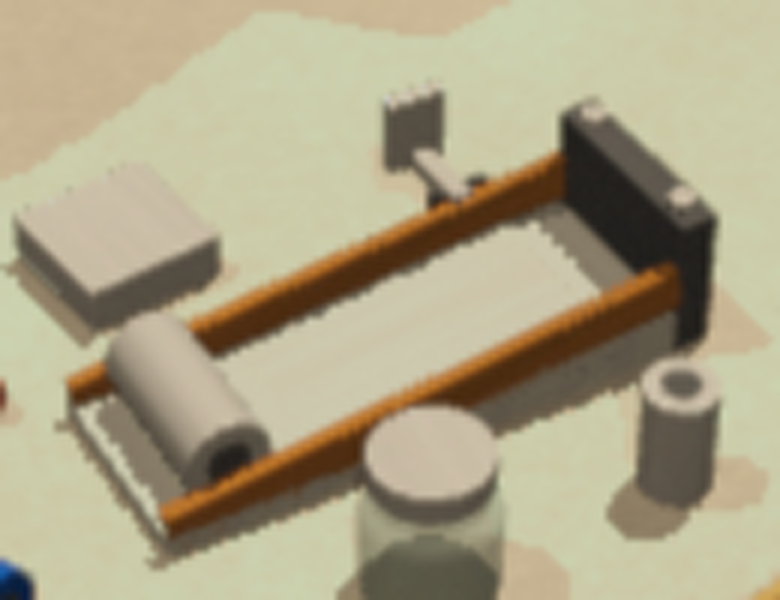

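The crops show the following (crop pixels, 6x).
- **Top:** rail foot ends at (668,210) and (630,387), stop bolts at (142,93) and (110,232), roll centre at about (580,275), keeper plate top at about (212,378).
- **Scene:** rail foot ends at (72,385) and (168,525), bolts at (593,112) and (683,198), keeper plate top at about (413,95).

```bash
python3 - <<'E'
from h import *
from scipy.optimize import least_squares
ct=eyes.read_camera('top'); cs=eyes.read_camera('scene')
# cradle pts, (crop px)
f=lambda p,o:((p[0]+.5)/6-.5+o[0],(p[1]+.5)/6-.5+o[1])
T=(235,175);S=(210,180)
M=[(ct,f((666,211),T),(-.150,-.046,.022)),(ct,f((628,389),T),(-.150,.046,.022)),
(ct,f((131,175),T),(.112,0,.072)),
(cs,f((70,380),S),(-.150,.046,.022)),(cs,f((166,520),S),(-.150,-.046,.022)),
(cs,f((562,112),S),(.102,.05,.072)),(cs,f((678,228),S),(.102,-.05,.072)),
(ct,f((212,376),T),(.05,.100,.073)),(cs,f((413,95),S),(.05,.1,.073))]
def w(p,q):
    c,s=np.cos(p[2]),np.sin(p[2]); return np.array([p[0]+c*q[0]-s*q[1],p[1]+s*q[0]+c*q[1],q[2]])
def res(p): return np.concatenate([np.array(proj(c,w(p,q)))-uv for c,uv,q in M])
r=least_squares(res,[.5,0,1.6],loss='soft_l1',f_scale=.7); p=r.x
print(p,np.degrees(p[2])); print(np.round(r.fun.reshape(-1,2),2) if 0 else np.round(res(p).reshape(-1,2),2))
np.save('ramp.npy',p)
inv=lambda q:(np.cos(p[2])*(q[0]-p[0])+np.sin(p[2])*(q[1]-p[1]), -np.sin(p[2])*(q[0]-p[0])+np.cos(p[2])*(q[1]-p[1]))
for uv in [(620,205),(605,350),(540,345),(562,200)]: print('roll corner z30',np.round(inv(onz(ct,*f(uv,T),.030)),4))
# each point by plane
for c,uv,q in M: print(np.round(inv(onz(c,*uv,q[2])),4),q)
# driver/block corners in cradle frame
for uv in [(390,455),(550,465)]: print('block',np.round(inv(onz(ct,*f(uv,T),.025)),3))
print('driver',np.round(inv(onz(ct,348,250,.02)),3), 'jar',np.round(inv(onz(ct,323,180,.075)),3),'blue',np.round(inv(onz(ct,376,222,.03)),3))
E
```

```text
[ 0.61867157 -0.02635764  1.3432987 ] 76.96534636069593
[[-0.23 -0.64]
 [-0.19 -0.79]
 [-0.33 -3.18]
 [-0.9   0.52]
 [-1.51 -0.68]
 [-0.28  0.08]
 [ 0.85  0.95]
 [-1.15  1.07]
 [-1.   -1.29]]
roll corner z30 [-0.1276 -0.0401]
roll corner z30 [-0.1354  0.0332]
roll corner z30 [-0.1037  0.038 ]
roll corner z30 [-0.099  -0.0361]
[-0.1511 -0.0442] (-0.15, -0.046, 0.022)
[-0.151   0.0482] (-0.15, 0.046, 0.022)
[0.1088 0.009 ] (0.112, 0, 0.072)
[-0.1472  0.0467] (-0.15, 0.046, 0.022)
[-0.1478 -0.0499] (-0.15, -0.046, 0.022)
[0.1029 0.0499] (0.102, 0.05, 0.072)
[ 0.1023 -0.0457] (0.102, -0.05, 0.072)
[0.0475 0.0962] (0.05, 0.1, 0.073)
[0.0495 0.0935] (0.05, 0.1, 0.073)
block [-0.044  0.107]
block [-0.121  0.094]
driver [-0.183  0.073] jar [-0.065 -0.104] blue [-0.246 -0.026]
```

Emit:
play_rows --targets '[3,-1.5,0,-3.6,6,-2.9,0,-7.2,9,-4.4,0,-10.9,12.2,-5.8,0,-14.5,15.2,-7.3,0,-18.1,18.3,-8.8,0,-21.8,21.3,-10.2,0,-25.4,24.4,-11.7,0,-29]' --grip 2.5

```text
t: 0.87
tool_pos: [0.3896, -0.3751, 0.2186]
orientation: [2.867, 1.285, -0.0]
force: [0.9, 0.5, 0.5]
opening: 0.0444
gripper_force: 0.0
```

```bash
cat >> h.py <<'E'
P=np.load('ramp.npy')
def where():
    s=read_state(); Rt=R.from_rotvec(s['orientation']).as_matrix(); p=np.array(s['tool_pos']); return s,p,Rt
def inv(q):
    c,s=np.cos(P[2]),np.sin(P[2]); return np.array([c*(q[0]-P[0])+s*(q[1]-P[1]),-s*(q[0]-P[0])+c*(q[1]-P[1]),q[2]])
def fwd(q):
    c,s=np.cos(P[2]),np.sin(P[2]); return np.array([P[0]+c*q[0]-s*q[1],P[1]+s*q[0]+c*q[1],q[2]])
def plan(q):
    s,p,Rt=where(); d=Rt.T@(fwd(q)-p); h=np.arctan2(Rt[1,0],Rt[0,0])
    print('t',s['t'],'cradle',np.round(inv(p),4),'F',np.round(s['force'],2),'open',round(s['opening'],4),'q',np.round(s['q'],2))
    print('shift cm',np.round(d*100,2),'roll deg',round(np.degrees(h-P[2]),2))
E
python3 -c "
from h import *
plan([-.165,0,.2])"
```

```text
t 0.8667 cradle [-0.3914  0.1445  0.2186] F [0.89 0.5  0.5 ] open 0.0444 q [-0.86 -0.03  1.65 -0.    1.52 -0.13]
shift cm [26.8   1.81  1.85] roll deg -28.67
```

Emit:
play_rows --targets '[3.4,0.2,0,-3.6,6.7,0.5,0,-7.2,10,0.7,0,-10.8,13.4,0.9,0,-14.4,16.8,1.1,0.4,-18,20.1,1.4,0.8,-21.5,23.5,1.6,1.2,-25.1,26.8,1.8,1.8,-28.7]'

```text
t: 1.53
tool_pos: [0.5823, -0.1874, 0.2007]
orientation: [2.458, 1.956, 0.0]
force: [0.2, 0.0, -0.1]
opening: 0.0249
gripper_force: 0.0
```

```bash
cat >> h.py <<'E'
def wcam():
    s,p,Rt=where(); c=eyes.read_camera('wrist'); return c,p,Rt
def won(c,p,Rt,u,v,z):
    f=c['image'].shape[0]/2/np.tan(np.radians(c['vfov'])/2); x,y=u-c['cx'],v-c['cy']; r=np.hypot(x,y); a=r/f
    d=np.array([np.sin(a)*x/r,-np.sin(a)*y/r,-np.cos(a)]); T=np.array(c['T_tool_cam'])
    o=p+Rt@T[:3,3]; d=Rt@T[:3,:3]@d; return o+d*(z-o[2])/d[2]
E
python3 -c "
from h import *
import pickle
plan([-.165,0,.1])
c,p,Rt=wcam(); pickle.dump((c,p,Rt),open('w.pkl','wb')); cv2.imwrite('pics/w1.png',c['image'][:,:,::-1]); print(c['vfov'],c['cx'],c['cy'],np.round(c['T_tool_cam'],3))"
```

```text
t 1.5333 cradle [-0.1651 -0.0009  0.2007] F [ 0.21  0.   -0.13] open 0.0249 q [-0.4   0.17  1.48  0.    1.49 -0.17]
shift cm [ 1.000e-02 -1.000e-01  1.007e+01] roll deg 0.05
65.70646984690485 286.5244265895445 211.23000276185854 [[ 0.     0.971  0.24   0.063]
 [ 1.    -0.     0.     0.001]
 [ 0.     0.24  -0.971 -0.167]
 [ 0.     0.     0.     1.   ]]
```

View pics/w1.png

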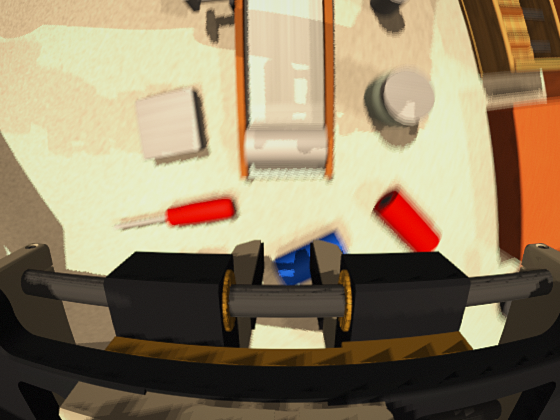

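The wrist view shows the rails' foot ends at about (243,178) and (331,178), running up to the top edge. The roll spans (246–328, 125–168) and the fingers are at (248,260) and (326,260). I'll fit the rails by their orange colour.

```bash
python3 - <<'E'
from h import *
import pickle
c,p,Rt=pickle.load(open('w.pkl','rb')); im=c['image']
hsv=cv2.cvtColor(im,cv2.COLOR_RGB2HSV); m=(hsv[:,:,0]<20)&(hsv[:,:,0]>6)&(hsv[:,:,1]>130)&(hsv[:,:,2]>70)
pts={}
for nm,(a,b) in {'L':(225,262),'R':(310,345)}.items():
    L=[]
    for v in range(2,182,5):
        u=np.where(m[v,a:b])[0]
        if len(u)>2:
            e=(u.min()+a,u.max()+a); x0=-.15+.15*0
            z=.03
            for _ in range(4):
                q=inv(won(c,p,Rt,np.mean(e),v,z)); z=np.interp(q[0],[-.15,.102],[.022,.048])
            L.append([v,*e,*q])
    L=np.array(L); k=np.polyfit(L[:,3],L[:,4],1); print(nm,'slope deg',np.degrees(k[0]),'y at -.15,0,.1',np.polyval(k,[-.15,0,.1])); print(np.round(L[::6],3))
for nm,uv,z in [('footL',(243,179),.022),('footR',(331,179),.022),('roll near',(287,168),.03),('roll far',(287,125),.03),('rollL',(246,147),.03),('rollR',(328,147),.03)]:
    print(nm,np.round(inv(won(c,p,Rt,*uv,z)),4))
E
```

```text
L slope deg 1.026545838822431 y at -.15,0,.1 [0.04435557 0.04704306 0.04883472]
[[ 2.00e+00  2.34e+02  2.42e+02  3.80e-02  4.80e-02  4.10e-02]
 [ 3.20e+01  2.35e+02  2.43e+02  5.00e-03  4.70e-02  3.80e-02]
 [ 6.20e+01  2.36e+02  2.44e+02 -2.70e-02  4.60e-02  3.50e-02]
 [ 9.20e+01  2.36e+02  2.45e+02 -5.90e-02  4.60e-02  3.10e-02]
 [ 1.22e+02  2.38e+02  2.46e+02 -9.00e-02  4.50e-02  2.80e-02]
 [ 1.52e+02  2.39e+02  2.43e+02 -1.22e-01  4.60e-02  2.50e-02]]
R slope deg 1.3438235100548301 y at -.15,0,.1 [-0.04752925 -0.04401113 -0.04166571]
[[ 2.00e+00  3.24e+02  3.32e+02  3.80e-02 -4.40e-02  4.10e-02]
 [ 3.20e+01  3.24e+02  3.32e+02  5.00e-03 -4.40e-02  3.80e-02]
 [ 6.20e+01  3.25e+02  3.33e+02 -2.80e-02 -4.50e-02  3.50e-02]
 [ 9.20e+01  3.25e+02  3.33e+02 -5.90e-02 -4.50e-02  3.10e-02]
 [ 1.22e+02  3.25e+02  3.33e+02 -9.00e-02 -4.60e-02  2.80e-02]
 [ 1.52e+02  3.28e+02  3.32e+02 -1.22e-01 -4.80e-02  2.50e-02]]
footL [-0.1514  0.0452  0.022 ]
footR [-0.1513 -0.0496  0.022 ]
roll near [-0.1388 -0.0022  0.03  ]
roll far [-0.094  -0.0021  0.03  ]
rollL [-0.1166  0.0404  0.03  ]
rollR [-0.1164 -0.0447  0.03  ]
```

```bash
python3 - <<'E'
from h import *
q=fwd([-.001,.0015,0]); np.save('ramp.npy',[q[0],q[1],P[2]+.0195])
E
python3 -c "
from h import *
print(P); plan([-.165,0,.019])"
```

```text
[ 0.61698468 -0.02699357  1.3627987 ]
t 1.5833 cradle [-0.1589 -0.0007  0.1988] F [-1.95  3.73 -1.5 ] open 0.0252 q [-0.39  0.17  1.48  0.    1.49 -0.17]
shift cm [-0.67 -0.06 17.98] roll deg -0.63
```

Emit:
play_rows --targets '[0,0,0,-1,0,0.2,3,-1.1,0,0.2,6.5,-1.1,0,0.2,10,-1.1,0,0.2,13.5,-1.1,0,0.2,16,-1.1,0,0.2,17.5,-1.1,0,0.2,18,-1.1]'

```text
t: 2.25
tool_pos: [0.5798, -0.1891, 0.0168]
orientation: [-2.44, -1.971, 0.005]
force: [0.2, -0.5, -1.2]
opening: 0.025
gripper_force: 0.0
```

```bash
python3 -c "
from h import *
c,p,Rt=wcam()
cv2.imwrite('pics/w2.png',c['image'][:,:,::-1])
plan([-.165,0,.019])
hsv=cv2.cvtColor(c['image'],cv2.COLOR_RGB2HSV)"
```

```text
t 2.3 cradle [-0.1663  0.0022  0.0177] F [-0.73 -0.72 -0.49] open 0.0248 q [-0.4   0.34  1.63 -0.    1.18 -0.19]
shift cm [ 0.13  0.21 -0.13] roll deg -0.21
```

View pics/w2.png

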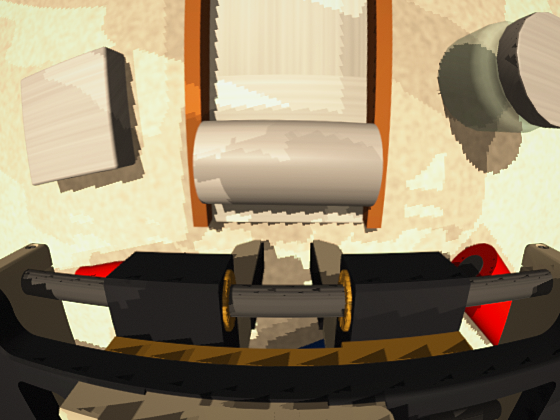

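The wrist view shows the roll at (192–382, 122–205) and the fingers centred at column 287, straight behind it with a gap of about 20 mm. Now I'll make contact.

Emit:
play_rows --targets '[0.5,0,0,0,1,0,0,0,1.4,0,0,0,1.7,0,0,0,1.95,0,0,0,2.2,0,0,0,2.45,0,0,0,2.7,0,0,0]'

```text
t: 2.97
tool_pos: [0.5888, -0.1627, 0.0208]
orientation: [2.443, 1.976, 0.0]
force: [-1.2, -0.2, 0.4]
opening: 0.0256
gripper_force: 0.1
```

Emit:
play_rows --targets '[0.25,0,0,0,0.5,0,0,0,0.75,0,0,0,1,0,0,0,1.25,0,0,0,1.5,0,0,0,1.75,0,0,0,2,0,0,0]'

```text
t: 3.63
tool_pos: [0.5929, -0.1431, 0.0206]
orientation: [-2.443, -1.975, 0.0]
force: [-0.7, -0.7, 0.3]
opening: 0.0253
gripper_force: 0.1
```

```bash
cat >> h.py <<'E'
def rollseg(name='top'):
    c=eyes.read_camera(name); return c
E
python3 -c "
from h import *
c,p,Rt=wcam()
cv2.imwrite('pics/w3.png',c['image'][:,:,::-1])
plan([-.09,0,.019])
"
```

```text
t 3.6833 cradle [-0.1181 -0.0004  0.0206] F [0.51 1.54 0.8 ] open 0.0251 q [-0.32  0.33  1.63  0.    1.18 -0.11]
shift cm [ 2.81 -0.05  0.16] roll deg -0.15
```

View pics/w3.png

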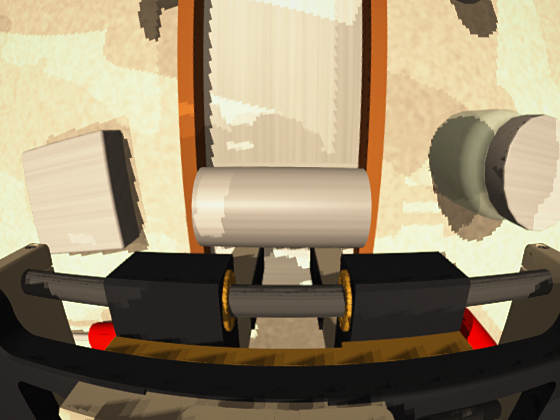

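The roll now lies against the fingers at (192–372, 168–247) and is straight. I'll keep pushing slowly and start rising with the slope.

Emit:
play_rows --targets '[0.3,0,0,0,0.6,0,0,0,0.9,0,0,0,1.2,-0.1,0,0,1.5,-0.1,0,0,1.8,-0.1,0,0,2.1,-0.1,0,0,2.4,-0.1,0,0]'

```text
t: 4.35
tool_pos: [0.597, -0.1196, 0.0207]
orientation: [2.443, 1.975, -0.0]
force: [0.8, -1.3, 0.5]
opening: 0.025
gripper_force: 0.7
```

Emit:
play_rows --targets '[0.3,0,0,0,0.6,0,-0.05,0,0.9,0,-0.08,0,1.2,0,-0.1,0,1.5,0,-0.12,0,1.8,0,-0.15,0,2.1,0,-0.18,0,2.4,0,-0.2,0]'

```text
t: 5.02
tool_pos: [0.602, -0.0959, 0.0227]
orientation: [2.443, 1.975, 0.0]
force: [-0.7, -0.8, 0.7]
opening: 0.0252
gripper_force: 0.7
```

Emit:
play_rows --targets '[0.3,0,-0.03,0,0.6,0,-0.06,0,0.9,0,-0.09,0,1.2,0,-0.12,0,1.5,0,-0.15,0,1.8,0,-0.18,0,2.1,0,-0.22,0,2.4,0,-0.25,0]'

```text
t: 5.68
tool_pos: [0.607, -0.0725, 0.0252]
orientation: [2.443, 1.975, -0.0]
force: [-0.5, -1.2, -0.2]
opening: 0.025
gripper_force: 0.7
```

```bash
python3 -c "
from h import *
c,p,Rt=wcam()
cv2.imwrite('pics/w4.png',c['image'][:,:,::-1])
plan([-.046,0,.025])
"
```

```text
t 5.7333 cradle [-0.0459  0.0003  0.0253] F [-0.1  0.9  0.2] open 0.0248 q [-0.2   0.33  1.63  0.    1.19  0.01]
shift cm [-0.01  0.03  0.03] roll deg -0.14
```

View pics/w4.png

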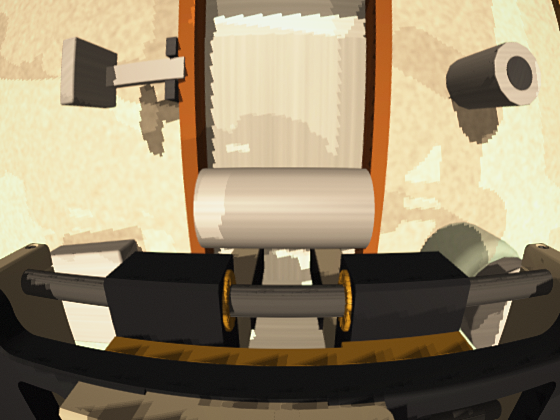

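The roll is straight and against the fingers at (194–375, 168–248), with the keeper plate at (75,70). I'll carry on up the slope.

Emit:
play_rows --targets '[0.3,0,-0.03,0,0.6,0,-0.06,0,0.9,0,-0.09,0,1.2,0,-0.12,0,1.5,0,-0.15,0,1.8,0,-0.18,0,2.1,0,-0.22,0,2.4,0,-0.25,0]'

```text
t: 6.4
tool_pos: [0.612, -0.049, 0.0277]
orientation: [-2.443, -1.976, 0.0]
force: [-0.2, -1.5, 0.5]
opening: 0.0251
gripper_force: 0.7
```

Emit:
play_rows --targets '[0.3,0,-0.03,0,0.6,0,-0.06,0,0.9,0,-0.09,0,1.2,0,-0.12,0,1.5,0,-0.15,0,1.8,0,-0.18,0,2.1,0,-0.22,0,2.4,0,-0.25,0]'

```text
t: 7.07
tool_pos: [0.6171, -0.0255, 0.0302]
orientation: [2.443, 1.975, 0.0]
force: [-0.4, -1.5, 0.5]
opening: 0.0249
gripper_force: 0.7
```

Emit:
play_rows --targets '[0.3,0,-0.03,0,0.6,0,-0.06,0,0.9,0,-0.09,0,1.2,0,-0.12,0,1.5,0,-0.15,0,1.8,0,-0.18,0,2.1,0,-0.22,0,2.4,0,-0.25,0]'

```text
t: 7.73
tool_pos: [0.6221, -0.002, 0.0327]
orientation: [2.443, 1.975, 0.0]
force: [0.2, -0.1, 1.0]
opening: 0.0254
gripper_force: 0.7
```

```bash
python3 -c "
from h import *
plan([.054,0,.033])
"
```

```text
t 7.7333 cradle [0.0255 0.0001 0.0327] F [ 0.16 -0.08  0.98] open 0.0254 q [-0.09  0.35  1.59  0.    1.21  0.13]
shift cm [ 2.85  0.01 -0.03] roll deg -0.16
```

Emit:
play_rows --targets '[0.3,0,0,0,0.6,0,0,0,0.9,0,0,0,1.2,0,0,0,1.5,0,0,0,1.8,0,0,0,2.1,0,0,0,2.4,0,0,0]'

```text
t: 8.4
tool_pos: [0.627, 0.0216, 0.0325]
orientation: [-2.443, -1.975, -0.0]
force: [0.2, -0.0, -0.4]
opening: 0.0252
gripper_force: 0.0
```

```bash
python3 -c "
from h import *
c,p,Rt=wcam()
cv2.imwrite('pics/w5.png',c['image'][:,:,::-1])
plan([.054,0,.033])
"
```

```text
t 8.45 cradle [0.0502 0.0002 0.0326] F [-0.29  0.08  0.08] open 0.0251 q [-0.05  0.36  1.57  0.    1.21  0.16]
shift cm [ 0.38  0.02 -0.04] roll deg -0.14
```

View pics/w5.png

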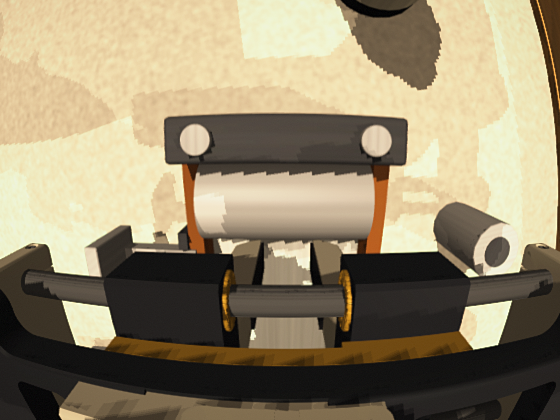

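The roll now lies in the seat against the stop at (194–375, 168–240), with a small gap to the fingers. I'll back off, lift, and go over to the keeper's side.

Emit:
play_rows --targets '[-0.5,0,0,0,-1,0,0,0,-1.5,0,0,0,-1.5,0,-2,0,-1.5,0,-4.5,0,-1.5,0,-7,0,-1.5,0,-8.5,0,-1.5,0,-9,0]'

```text
t: 9.12
tool_pos: [0.6259, 0.0055, 0.1265]
orientation: [2.441, 1.972, 0.006]
force: [-0.1, 0.1, 0.0]
opening: 0.025
gripper_force: 0.0
```

Emit:
play_rows --targets '[0.5,-2,0,0,1,-5,0,0,1.5,-8.5,0,0,1.5,-12,0,0,1.5,-14,0,0,1.5,-15,0,0,1.5,-15,0,0,1.5,-15,0,0]' --grip 0

```text
t: 9.78
tool_pos: [0.4801, 0.0522, 0.1222]
orientation: [2.443, 1.975, -0.0]
force: [-0.2, 0.2, -0.2]
opening: 0.0005
gripper_force: 0.0
```

```bash
python3 -c "
from h import *
plan([.05,.145,.05])
c=eyes.read_camera('scene'); b=cv2.resize(c['image'][170:290,200:360],None,fx=5,fy=5,interpolation=2); cv2.imwrite('pics/s6.png',b[:,:,::-1])
"
```

```text
t 9.7833 cradle [0.0493 0.1503 0.1222] F [-0.15  0.17 -0.23] open 0.0005 q [ 0.   -0.12  1.92 -0.    1.34  0.21]
shift cm [0.08 0.53 7.22] roll deg -0.16
```

View pics/s6.png

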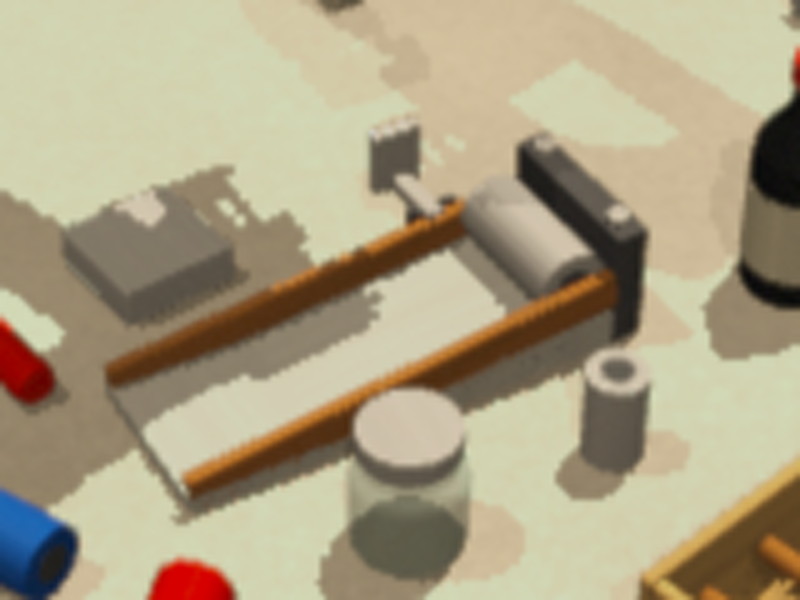

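The roll is seated against the stop at (530,235) and the keeper plate is still drawn out at (395,160). Now I'll go down outside the plate and push.

Emit:
play_rows --targets '[0.1,0,2,0,0.1,0,4.5,0,0.1,0,6.2,0,0.1,0,7,0,0.1,0,7.2,0,0.1,0.5,7.2,0,0.1,1,7.2,0,0.1,1.6,7.2,0]'

```text
t: 10.5
tool_pos: [0.4981, 0.05, 0.0521]
orientation: [2.442, 1.974, 0.003]
force: [0.1, -0.4, 0.0]
opening: 0.0004
gripper_force: 0.0
```

Emit:
play_rows --targets '[0,0.3,0,0,0,0.6,0,0,0,0.9,0,0,0,1.2,0,0,0,1.5,0,0,0,1.8,0,0,0,2.1,0,0,0,2.4,0,0]'

```text
t: 11.17
tool_pos: [0.5197, 0.0451, 0.0505]
orientation: [-2.442, -1.975, 0.001]
force: [-1.9, 0.1, 1.3]
opening: 0.0006
gripper_force: 0.9
```

```bash
python3 -c "
from h import *
c,p,Rt=wcam()
cv2.imwrite('pics/w7.png',c['image'][:,:,::-1])
plan([.05,.0815,.05])
"
```

```text
t 11.2167 cradle [0.0505 0.1096 0.0506] F [ 0.22 -0.77 -0.06] open 0.0008 q [-0.01  0.07  1.87  0.    1.2   0.2 ]
shift cm [-0.04  2.81  0.06] roll deg -0.16
```

View pics/w7.png

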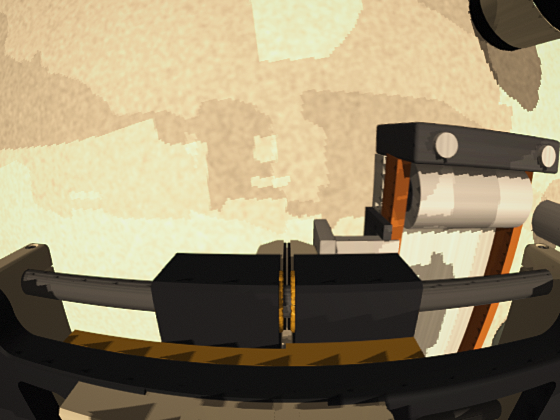

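The fingers at (287,250) meet the push plate at (322,235), and the force shows contact. Pushing on.

Emit:
play_rows --targets '[0,0.3,0,0,0,0.6,0,0,0,0.9,0,0,0,1.2,0,0,0,1.5,0,0,0,1.8,0,0,0,2.1,0,0,0,2.4,0,0]'

```text
t: 11.88
tool_pos: [0.5433, 0.04, 0.0505]
orientation: [-2.443, -1.975, 0.0]
force: [-1.4, 0.0, -0.4]
opening: 0.0007
gripper_force: 0.8
```

Emit:
play_rows --targets '[0,0.2,0,0,0,0.4,0,0,0,0.5,0,0,0,0.6,0,0]'

```text
t: 12.22
tool_pos: [0.5488, 0.0388, 0.0505]
orientation: [-2.442, -1.975, 0.001]
force: [-6.9, 0.7, 1.7]
opening: -0.0
gripper_force: 3.4
```

```bash
python3 -c "
from h import *
plan([.05,.0815,.05])
"
```

```text
t 12.2167 cradle [0.0503 0.0803 0.0505] F [-6.91  0.7   1.69] open -0.0 q [-0.02  0.14  1.79  0.    1.21  0.19]
shift cm [-0.03 -0.12  0.05] roll deg -0.16
```

Emit:
play_rows --targets '[0,0.1,0,0,0,0.1,0,0,0,0.1,0,0]'

```text
t: 12.47
tool_pos: [0.5488, 0.0388, 0.0505]
orientation: [-2.441, -1.974, 0.003]
force: [-7.3, 0.2, 4.8]
opening: 0.0004
gripper_force: 4.0
```

Emit:
play_rows --targets '[0,-0.5,0,0,0,-1.5,0,0,0,-3,0,0,0,-4,-2,0,0,-4,-5,0,0,-4,-8,0,0,-4,-10,0,0,-4,-10,0]'

```text
t: 13.13
tool_pos: [0.5146, 0.0471, 0.1569]
orientation: [2.438, 1.971, 0.013]
force: [0.4, -0.6, 1.2]
opening: 0.0001
gripper_force: 0.0
```

```bash
python3 -c "
from h import *
plan([.05,.0815,.05])
c=eyes.read_camera('scene'); b=cv2.resize(c['image'][170:290,200:360],None,fx=5,fy=5,interpolation=2); cv2.imwrite('pics/s8.png',b[:,:,::-1])
"
```

```text
t 13.1333 cradle [0.0514 0.1155 0.1569] F [ 0.43 -0.61  1.22] open 0.0001 q [-0.01 -0.07  1.81  0.    1.39  0.2 ]
shift cm [-0.15  3.29 10.72] roll deg -0.15
```

View pics/s8.png

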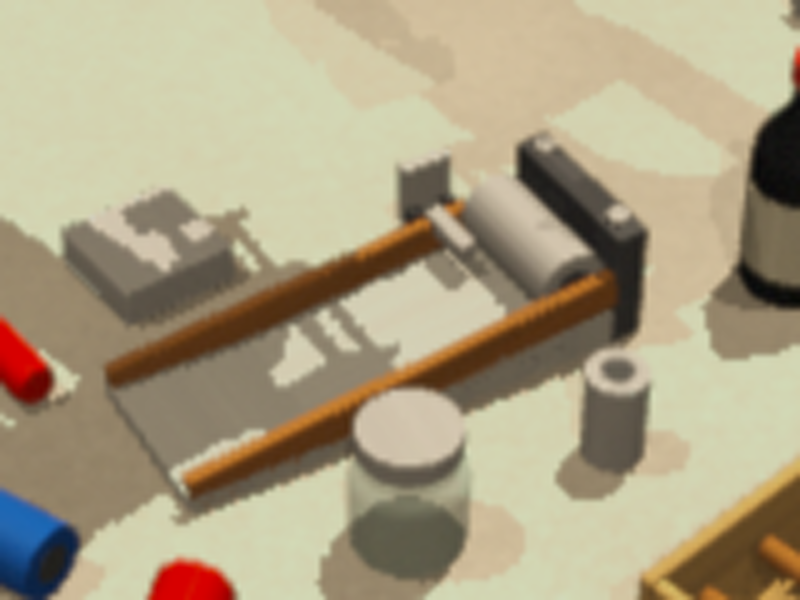

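The keeper bar now lies across the channel at (455,230) behind the seated roll at (530,235). Its hard stop was felt at about 7 N, and the arm is clear.

```bash
python3 -c "
from h import *
print(workorder.close_job())"
```

```text
the job is handed in; nothing more can be done
None
```

The job is handed in at about 13 s on the robot clock; no verdict came back, but the last picture shows the roll in its seat against the stop, the keeper pushed in to its hard stop, and the arm clear.

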